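# Close the dust clean-out hatch and half-open its damper

### The job

Close the clean-out hatch of the dust box: hold the loose cover tilted by about 20 degrees, hook its tab under the steel lip of the box, then swing the cover gently down, without letting it drop, until it sits flat in the recess. Then turn the damper handle on the branch pipe from shut to half open (45 degrees, pointer at the middle mark) and let go. Do not disturb the jar, the glue bottle, the tape measure or the wood offcut.

Things in the scene. Friction and masses are not known exactly. Their poses are not given: they have to be found in the camera images.
- housing: Fixed grey dust clean-out box, 200 (x) by 170 (y) by 88 mm high, hollow, with an open hatch recess in its top; a branch pipe (100 mm diameter, lying, axis 56 mm high) leaves its +y side and reaches y = +285 mm. Origin: underside, below the recess's centre; z up. Seated, the cover's axes are parallel to these, its origin 80 mm above this one, within 3 mm in x and y.
- recess (a point): Centre of the hatch recess at the height of its ledges, 80 mm above the bench. Axes as the box's. Recess: 142 (x) by 106 mm (y), so 3 mm spare on each side of the cover; walls rise 8 mm above the ledges. Ledges carry the plate along both y sides (10 mm wide) and the +x end (12 mm wide); none at the -x end, where the lip is. A seated cover's origin lies here.
- lip_edge (a point): Middle of the lower edge of the steel lip at the recess's -x end: 71 mm towards -x from the recess's centre, 6.5 mm above the ledges. The lip is 4 mm thick and runs 29 mm on towards -x. Under it, within 43 mm either side in y, is a slot open downwards and 21 mm deep in x, for the cover's tab; beside the slot a face level with the lip's edge stops the plate. Axes as the box's.
- cover: The loose hatch cover (0.3 kg nominal), at the start lying flat on the bench, grip bar up. Plate 136 (x) by 100 (y) by 6 mm thick; a tab 76 mm wide (y), 4 mm thick, level with the underside, sticks out 15 mm beyond the -x edge (from x = -68 to x = -83 mm). Origin: centre of the plate's underside; z up.
- cover_grip (a point): Centre of the cover's black upright grip bar (hold it here): 20 mm thick in the cover's x (pinch it in this direction), 46 mm long in y, 44 mm high, standing on the middle of the plate. The point is 28 mm above the cover's underside, 22 mm above the plate's top and 22 mm below the bar's top. Axes as the cover's.
- cover_tab (a point): Middle of the free end of the cover's tab: 83 mm towards -x from the cover's centre, 2 mm above its underside. Axes as the cover's.
- damper (a joint): Damper handle angle in rad: 0 shut (pointer towards the box's -x, across the pipe), growing clockwise seen from above; 0.785 half open (pointer midway between the box's -x and +y, at the middle of three black marks); 1.57 open (pointer along the pipe, +y). It stays where it is left; turning it takes about 0.06 N m.
- damper_grip (a point): Point on the handle's upright turning axis at grip height, 140 mm above the bench, at x = 0, y = +165 mm in the box's frame. Steel bar 16 mm thick, 38 mm high, top 18 mm above this point; it reaches 28 mm behind the axis and 42 mm before it, plus a low pointer nose to 50 mm. The point's -x axis is the pointer's direction. A dial plate (52 mm radius) lies 24 mm below.
- middle_mark (a point): The middle (half open) one of the three black marks on the dial plate, 46 mm from the handle's axis, on the plate's top.
- jar: Bystander: glass jar with steel cap, 66 mm diameter, 100 mm high, standing beside the box on its -y side. Origin: centre of its underside.
- glue: Bystander: white glue bottle, 60 mm diameter, 190 mm high, standing beyond the box's +x side. Origin: centre of its underside.
- tape: Bystander: tape measure, 72 by 42 by 66 mm high. Origin: centre of its underside.
- offcut: Bystander: wood offcut, 80 by 44 by 40 mm high, lying on the bench. Origin: centre of its underside.
There are look-alikes about, which are no part of the job. What is meant by the cover is not green, red or turquoise, and is the smaller of those in its own colour.

How it is judged (in metres and radians):
On the way, in this order (a step that is already met when the one before it is completed fails the run):
1. the cover's tab is hooked under the lip (at least 4 mm) while the cover is tilted by at least 7 degrees (x of cover_tab in the frame of housing below -0.075 m and z of cover_tab in the frame of housing between 0.05 and 0.0855 m and y of cover_tab in the frame of housing between -0.012 and 0.012 m and angle between cover's own z axis and vertical above 0.12 rad), for 0.1 s.
2. the cover lies flat and fully down in the recess with its tab under the lip (z of cover_grip in the frame of housing between 0.105 and 0.1105 m and angle between the z axis of cover and the z axis of housing, either way round below 0.035 rad and angle between cover's own z axis and vertical below 0.2 rad and x of cover_tab in the frame of housing between -0.09 and -0.077 m and z of cover_tab in the frame of housing below 0.0855 m and y of cover_grip in the frame of housing between -0.006 and 0.006 m), for 0.2 s.
3. the damper handle is set half open, 45 degrees within 8, with the cover still seated (all of step 2 and value of joint damper between 0.645 and 0.925 rad), for 0.2 s.
At the end, for the whole second after the job is handed in: The cover lies in the recess, right side up, flat within 2 degrees, on its ledges within 2.5 mm in height, centred within 6 mm across, its tab at least 6 mm under the lip; the damper handle is at 45 degrees within 8; both are at rest (all of step 3 and linear speed of cover below 0.02 m/s and velocity of joint damper between -0.05 and 0.05 rad/s); the robot touches nothing.
It fails at once if the glass jar is shifted by more than 30 mm (distance of jar from where it was at the start of the episode above 0.03 m).
It fails at once if the glue bottle is shifted by more than 30 mm (distance of glue from where it was at the start of the episode above 0.03 m).
It fails at once if the tape measure is shifted by more than 30 mm (distance of tape from where it was at the start of the episode above 0.03 m).
It fails at once if the wood offcut is shifted by more than 30 mm (distance of offcut from where it was at the start of the episode above 0.03 m).
It fails at once if the cover is dropped into the box instead of being swung down (it turns faster than 4 rad/s over the box) (angular speed of cover above 4 rad/s and horizontal distance between cover and housing below 0.06 m).
It also fails if it takes over 59 s, if anything falls off the work surface, if the arm or the gripper's body presses on something with over 40 N, if the wrist force passes 120 N, or if a joint passes its speed limit or range.

### The arm

A 6-joint arm with a two-finger parallel gripper is mounted at the origin on the work surface. World frame = base frame: x ahead of the robot, y to its left, z up, the work surface at z = 0. Lengths are in mm, angles in rad, forces in N, time in s.
With the tool pointing down it reaches from about 275 to 1000 mm from the base axis. Payload 8.4 kg.
Tool frame: the origin (TCP) lies at the centre of the arm's flange, where the gripper is bolted on; the fingertips stand r.tip_extent ahead of it and the grasp point (between the pads) lies 155 mm ahead of it (r.tip_extent is the distance from the TCP to the fingertips, in mm); z points along the fingers, y is the direction in which the jaws open and shut (so a half turn about z gives the same grasp; the last joint's range is limited). The gripper opens to 85 mm and grips with 20 to 120 N. Pads are 22 mm wide; open, the fingers measure 114 mm over their backs; the gripper's body (76 mm by 85 mm) begins 54 mm behind the grasp point. The pads swing forward as they close: fully open they stand 13 mm farther back than shut.
Start: joints at [-1.163, 0.353, 1.633, -0, 1.155, -0.002], TCP at [249.015, -573.255, 404.681] pointing down, gripper open.
Joint ranges: [-2.63, 2.63], [-0.92, 2.1], [0.06, 2.66], [-1.3, 4.44], [0, 2.69], [-3.02, 3.02]. Speed limits (rad/s): [2.22, 2.22, 2.79, 3.14, 3.14, 3.14].

### API

Orientations are given as [roll, pitch, yaw] about the fixed x, y, z axes, in that order (R = Rz(yaw) Ry(pitch) Rx(roll)).
In Python, from rig import sense, grab_frame, job, r gives the robot as it stands. The module is installed in compiled form; this text tells all that it offers.
- The arm moves only by the shell command python3 -m creep 'ROWS' [FORCE]. ROWS is JSON, a list of rows, each a list of 7 numbers: the turn, a rotation vector about the tool's x, y, z in rad, then the shift along the tool's x, y, z in mm, then the closure, from 0 (fully open) to 1 (shut). In form: [[wx, wy, wz, dx, dy, dz, fingers], ...]. A call has 1 to 10 rows; each row shifts and turns the pose as measured when the row begins, along the tool's axes as they then stand; what a row does not reach is not made up. A row lasts 1/12 s, in which the tool goes at most 41.7 mm and 7.16 degrees, less where a joint would pass 70% of its speed; a pose out of reach is approached as far as the arm can. A call with a gripper value outside its range is refused whole. The fingers move at their own pace and stop on an object; FORCE is the grip in N (left out, the last holds). Time passes only in rows, so rows that do not move let the fingers close. It gives the time, the measured TCP pose, the force and the opening at its end, in the units of the state.
- sense(): the state, without advancing time (a new reading comes with each control period).
- grab_frame(name): name is "scene" or "top"; returns a dict with "color" (400x640x3 uint8, red, green, blue), "mtx" (3x3 intrinsics, pixels), "distortion" ([k1, k2, p1, p2, k3] as OpenCV has them; the pictures are not rectified), "T" (4x4, takes a point from camera to world coordinates). Camera axes: x right, y down, z forward; pixel columns grow to the right and rows downward; lengths in mm; the calibration is good to about 2 mm. A picture is of the moment at which its call begins. There is no depth.
- job.sign_off(): hands the job in, once; it reports no verdict.
The state is a dict: "clock": time; "qpos": joint angles; "qvel": joint speeds; "joint_efforts": joint torques, N m; "eef_pos": TCP position; "tcp_rot": TCP orientation; "contact_force": force on the tool from outside, world axes, zero at the start; "wrist_torque": the same for the moment, N m; "opening": opening from 0.0 (shut) to 1.0 (fully open).
Only numpy, scipy, OpenCV 4.12 (cv2) and the standard library are available. Lean on these libraries where they do the work, as an engineer would, in place of code of your own. Each camera call takes 0.05 s, during which the arm holds its last target.

## Working session

There is one attempt and no reset: what is moved stays moved. The work goes in short steps, Python scripts to look and compute and a shell command to move; the robot and the scene stay as the last step left them, time stands still between calls to the robot, and variables do not carry over. Pictures are saved under pics/ and viewed, and the job is handed in when it is done.

```bash
mkdir -p pics; ls
cat > h.py <<'E'
import numpy as np, cv2
from rig import sense, grab_frame, job, r
def snap(name,fn):
    f=grab_frame(name); cv2.imwrite('pics/'+fn,f['color'][:,:,::-1]); 
    np.savez('pics/'+fn+'.npz',**{k:np.array(f[k]) for k in f}); return f
def ray(f,px):
    p=cv2.undistortPoints(np.array(px,float).reshape(-1,1,2),np.array(f['mtx']),np.array(f['distortion'])).reshape(-1,2)
    T=np.array(f['T']); d=np.c_[p,np.ones(len(p))]@T[:3,:3].T
    return T[:3,3],d
def onz(f,px,z):
    o,d=ray(f,px); return o+d*((z-o[2])/d[:,2])[:,None]
def proj(f,P):
    T=np.array(f['T']); R=T[:3,:3].T; 
    return cv2.projectPoints(np.array(P,float).reshape(-1,3),cv2.Rodrigues(R)[0],-R@T[:3,3],np.array(f['mtx']),np.array(f['distortion']))[0].reshape(-1,2)
E
python3 - <<'E'
from h import *
for n in("scene","top"):
    f=snap(n,n+'0.png'); print(np.array(f['T']).round(2)); print(f['mtx'])
print(sense()); print(r.tip_extent)
E
```

```text
pics
[[-7.20000e-01  4.70000e-01 -5.10000e-01  1.04653e+03]
 [ 7.00000e-01  5.10000e-01 -5.10000e-01  4.58180e+02]
 [ 2.00000e-02 -7.20000e-01 -6.90000e-01  7.97170e+02]
 [ 0.00000e+00  0.00000e+00  0.00000e+00  1.00000e+00]]
[[381.48758888   0.         323.4402316 ]
 [  0.         381.48758888 194.52767569]
 [  0.           0.           1.        ]]
[[ 1.00000e-02 -9.90000e-01  1.30000e-01  4.06580e+02]
 [-1.00000e+00 -1.00000e-02  3.00000e-02 -5.70600e+01]
 [-3.00000e-02 -1.30000e-01 -9.90000e-01  1.30108e+03]
 [ 0.00000e+00  0.00000e+00  0.00000e+00  1.00000e+00]]
[[460.56013612   0.         323.61528491]
 [  0.         460.56013612 203.45957215]
 [  0.           0.           1.        ]]
{'clock': 0.1, 'qpos': array([-1.16337062e+00,  3.53599192e-01,  1.63403174e+00,  2.63194946e-05,
        1.15519552e+00, -2.41635574e-03]), 'qvel': array([-0.00055893, -0.00142575, -0.00128963, -0.00106524,  0.00017114,
        0.00041527]), 'joint_efforts': array([ 7.12520227e-05, -6.06355405e+01, -3.42820072e+01, -5.69702945e-05,
        3.90401328e-03, -6.64521409e-06]), 'eef_pos': array([ 248.95678175, -573.06185145,  404.03592808]), 'tcp_rot': array([-3.14035891e+00, -2.70471253e-05,  4.09831402e-01]), 'contact_force': array([0.24370532, 0.59894475, 1.08002437]), 'wrist_torque': array([-0.00466901,  0.02029574,  0.01141205]), 'opening': 0.9995740913686734}
173.4
```

View pics/scene0.png

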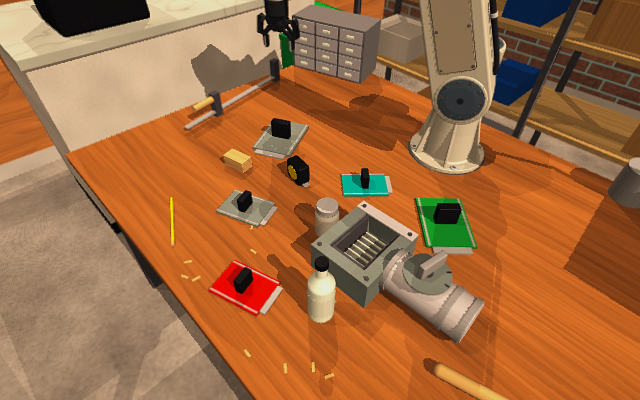

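View pics/top0.png

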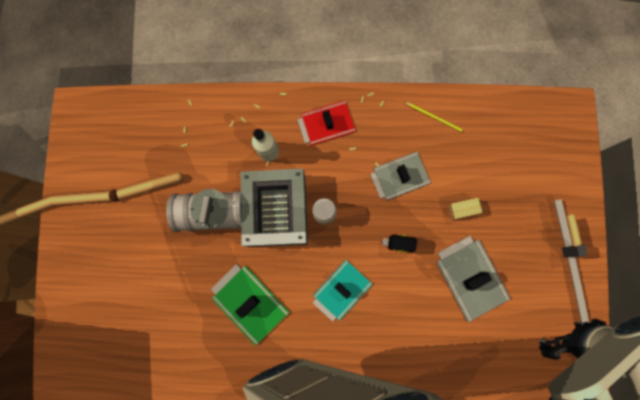

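Candidates for the cover are in top-view pixels: small grey (401,175), large grey (473,278), red (327,122), turquoise (343,290) and green (250,305). The description points to the smaller grey one. I'll check it in a close crop.

Run:
```python
from h import *
a=cv2.imread('pics/top0.png'); b=cv2.imread('pics/scene0.png')
c1=cv2.resize(a[140:210,355:445],None,fx=6,fy=6,interpolation=cv2.INTER_CUBIC)
c2=cv2.resize(b[180:235,205:290],None,fx=6,fy=6,interpolation=cv2.INTER_CUBIC)
cv2.imwrite('pics/c1.png',c1);cv2.imwrite('pics/c2.png',c2)
cv2.imwrite('pics/c3.png',cv2.resize(a[155:260,155:345],None,fx=4,fy=4,interpolation=cv2.INTER_CUBIC))
cv2.imwrite('pics/c4.png',cv2.resize(b[195:345,300:490],None,fx=4,fy=4,interpolation=cv2.INTER_CUBIC))
```

```text
(no output)
```

View pics/c1.png

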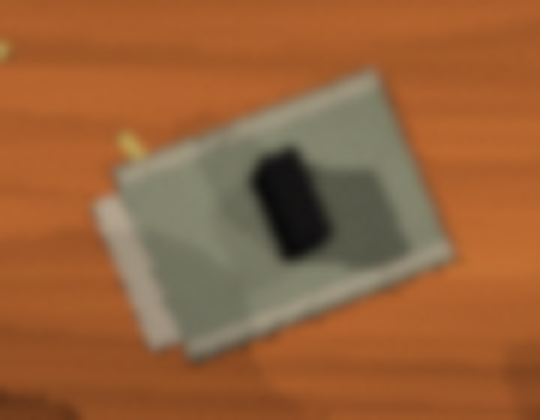

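View pics/c2.png

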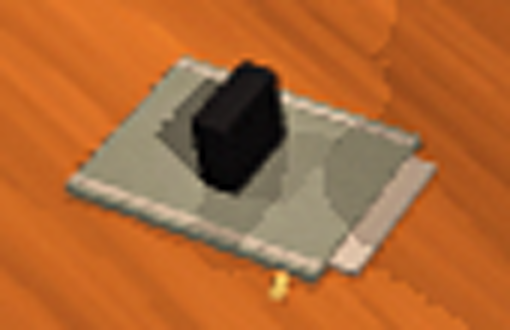

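View pics/c3.png

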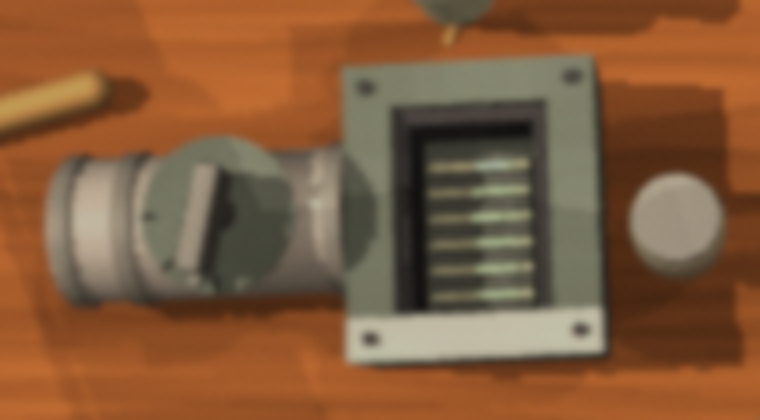

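View pics/c4.png

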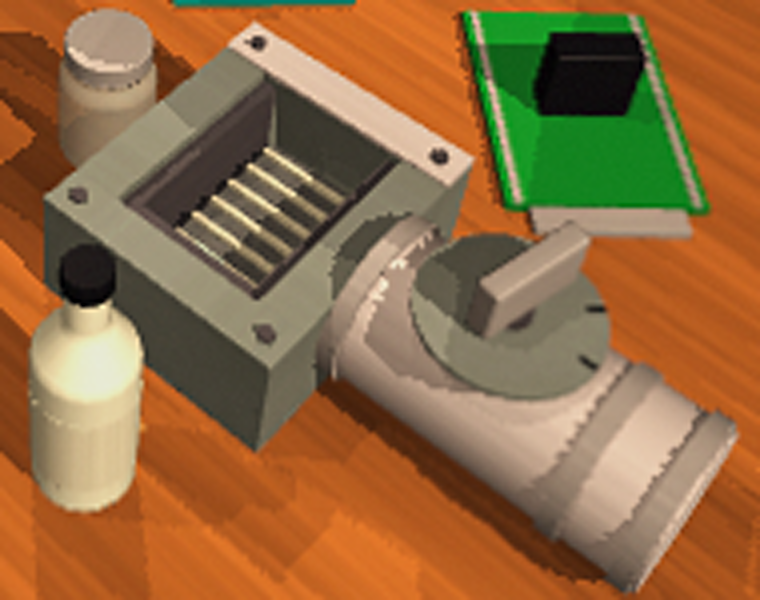

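```bash
cat > m.py <<'E'
from h import *
def load(n):
    z=np.load('pics/'+n+'.png.npz'); return {k:z[k] for k in z}
def un(c,s,ox,oy): return (np.array(c,float)+.5)/s-.5+[ox,oy]
E
python3 - <<'E'
from m import *
t=load('top0');s=load('scene0')
np.set_printoptions(precision=1,suppress=True)
def rep(n,P):
    e=np.roll(P,-1,0)-P
    print(n,P[:,:2].tolist(),'c',P.mean(0)[:2],'len',np.hypot(*e[:,:2].T),'ang',np.degrees(np.arctan2(e[:,1],e[:,0])))
rep('cov top',onz(t,un([(372,70),(455,255),(190,360),(117,168)],6,355,140),6))
rep('cov scn',onz(s,un([(182,60),(422,142),(315,280),(70,188)],6,205,180),6))
rep('tabtop',onz(t,un([(94,208),(155,350)],6,355,140),4))
rep('tabscn',onz(s,un([(437,165),(355,272)],6,205,180),4))
rep('bartop t',onz(t,un([(293,148),(330,235),(290,260),(253,180)],6,355,140),50))
rep('bartop s',onz(s,un([(247,63),(278,73),(232,132),(193,125)],6,205,180),50))
rep('box t',onz(t,un([(342,66),(595,55),(606,353),(347,363)],4,155,155),88))
rep('box s',onz(s,un([(258,23),(473,160),(268,368),(45,198)],4,300,195),88))
rep('jar t',onz(t,un([(677,218)],4,155,155),100))
rep('jar s',onz(s,un([(109,42)],4,300,195),100))
rep('glue s',onz(s,un([(88,262)],4,300,195),190))
rep('glue t',onz(t,[(258,134)],190))
rep('handle t',onz(t,un([(197,162),(220,166),(208,272),(180,268)],4,155,155),158))
rep('handle s',onz(s,un([(572,221),(590,236),(495,298),(478,288)],4,300,195),158))
E
```

```text
cov top [[736.2121468342016, -284.9899076362639], [646.1816789086236, -323.2409286540347], [594.2866368540177, -196.32156784927417], [686.6194523549107, -161.92675942075903]] c [ 665.8 -241.6] len [ 97.8 137.1  98.5 132.7] ang [-157.   112.2   20.4  -68.1]
cov scn [[646.2600627854526, -321.38921271786955], [595.1785885965027, -194.05696139559643], [686.4375430719147, -158.0209882381306], [735.4318273835619, -283.6157856642923]] c [ 665.8 -239.3] len [137.2  98.1 134.8  96.8] ang [ 111.9   21.5  -68.7 -157. ]
tabtop [[667.4308084865676, -151.0552457759573], [599.1911408175878, -179.95189516745685]] c [ 633.3 -165.5] len [74.1 74.1] ang [-157.   23.]
tabscn [[598.5872648498016, -178.59255088196744], [669.270307063584, -150.95521710860066]] c [ 633.9 -164.8] len [75.9 75.9] ang [  21.4 -158.6]
bartop t [[687.4595283149722, -239.8750518765935], [646.7193660659573, -256.46876596043865], [634.8211797335057, -237.86252205940713], [672.1387407917608, -221.1715828453501]] c [ 660.3 -238.8] len [44.  22.1 40.9 24.2] ang [-157.8  122.6   24.1  -50.7]
bartop s [[647.3985396337712, -255.445834297
[... 830 characters left out ...]
1921803822863]] c [556.3 -20.5] len [0.] ang [0.]
glue s [[731.9166228407978, 141.3737670459788]] c [731.9 141.4] len [0.] ang [0.]
glue t [[730.7539910822568, 143.1679360367905]] c [730.8 143.2] len [0.] ang [0.]
handle t [[579.1106604230887, 282.9451050664721], [576.663300608672, 267.7788796411257], [508.78980328868806, 272.36800103556226], [511.0707845293051, 290.68724946897373]] c [543.9 278.4] len [15.4 68.  18.5 68.5] ang [-99.2 176.1  82.9  -6.5]
handle s [[511.5050171836315, 280.40033166223634], [513.0771207985437, 292.3508684466234], [581.574179206816, 281.10259615428424], [582.805752128307, 271.64205459886074]] c [547.2 281.4] len [12.1 69.4  9.5 71.8] ang [ 82.5  -9.3 -82.6 173. ]
```

The smaller grey plate measures 135 x 98 mm in both views, so it is the cover. Its centre is about (666,-240) with x-axis yaw -68°, and the tab points to world +y. The box is at (560.7,115.3) with yaw 3.0°, and both views agree within 3 mm. The handle's position also fits.

```bash
cat > go.py <<'E'
import sys,numpy as np
from scipy.spatial.transform import Rotation as Ro
from rig import sense
def box(): return np.array([560.7,115.3,0]),3.0
def rel(p,Rt):
    s=sense(); R0=Ro.from_euler('xyz',s['tcp_rot']); 
    d=R0.inv().apply(np.array(p)-s['eef_pos']); w=(R0.inv()*Rt).as_rotvec()
    print('t',round(s['clock'],2),'pos',s['eef_pos'].round(1),'rot',s['tcp_rot'].round(3),'F',s['contact_force'].round(1),'M',s['wrist_torque'].round(2),'op',round(s['opening'],3))
    print('turn',w.round(4),'shift',d.round(1))
def tool(yawy,tilt=0):
    # tool y along world yaw (deg) horizontal, tool z down; then tilt (deg) about axis = cover y
    a=np.radians(yawy); c=np.array([np.cos(a),np.sin(a),0]); z=np.array([0,0,-1.]); x=np.cross(c,z)
    R=Ro.from_matrix(np.c_[x,c,z]); ay=np.array([-np.sin(a),np.cos(a),0])
    return Ro.from_rotvec(ay*np.radians(tilt))*R
E
python3 -c "
from go import *
rel([665.8,-240.5,290],tool(-68))"
```

```text
t 0.1 pos [ 249.  -573.1  404. ] rot [-3.14 -0.    0.41] F [0.2 0.6 1.1] M [-0.    0.02  0.01] op 1.0
turn [-0.0012 -0.      0.0259] shift [ 514.8 -138.8  114.2]
```

```bash
python3 -m creep '[[0,0,0.0026,36,-9.8,8,0],[0,0,0.0026,36,-9.8,8,0],[0,0,0.0026,36,-9.8,8,0],[0,0,0.0026,36,-9.8,8,0],[0,0,0.0026,36,-9.8,8,0],[0,0,0.0026,36,-9.8,8,0],[0,0,0.0026,36,-9.8,8,0],[0,0,0.0026,36,-9.8,8,0],[0,0,0.0026,36,-9.8,8,0],[0,0,0.0026,36,-9.8,8,0]]' 40
python3 -c "
from go import *
rel([665.8,-240.5,290],tool(-68))"
```

```text
clock: 0.93
eef_pos: [548.9, -338.9, 318.8]
tcp_rot: [-3.141, 0.004, 0.371]
contact_force: [-0.1, -0.7, -0.5]
opening: 0.997
t 0.93 pos [ 548.9 -338.9  318.8] rot [-3.141  0.004  0.371] F [-0.1 -0.7 -0.5] M [-0.02 -0.05  0.01] op 0.997
turn [-0.0004  0.0038 -0.0128] shift [144.7 -49.3  28.2]
```

```bash
python3 -m creep '[[0,0,-0.003,30,-10,6,0],[0,0,-0.003,30,-10,6,0],[0,0,-0.003,30,-10,6,0],[0,0,-0.003,30,-10,6,0],[0,0,0,20,-8,4,0],[0,0,0,3,-1,1,0],[0,0,0,0,0,0,0]]'
python3 -c "
from go import *
rel([665.8,-240.5,290],tool(-68))
from h import *
snap('scene','s1.png');snap('top','t1.png')"
```

```text
clock: 1.52
eef_pos: [673.1, -227.7, 281.8]
tcp_rot: [-3.136, 0.007, 0.391]
contact_force: [0.2, 0.4, 0.4]
opening: 1.001
t 1.52 pos [ 673.1 -227.7  281.8] rot [-3.136  0.007  0.391] F [0.2 0.4 0.4] M [ 0.01 -0.01  0.  ] op 1.001
turn [-0.0055  0.007   0.0067] shift [-11.6   9.   -8.2]
```

View pics/s1.png

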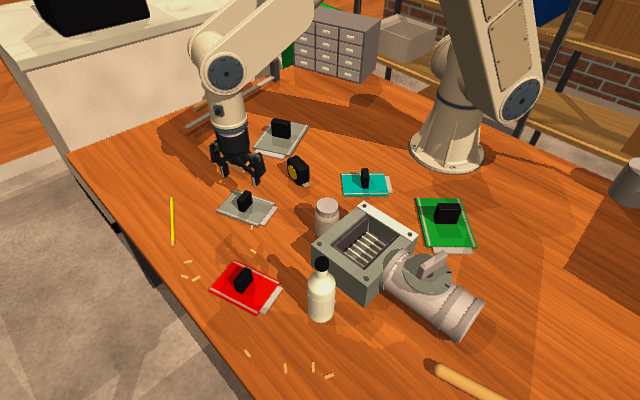

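Run:
```python
from m import *
s=load('s1');t=load('t1')
print(proj(s,[[673,-228,109],[673,-228,282]]),proj(t,[[673,-228,109],[673,-228,282]]))
from go import *
rel([665.8,-240.5,250],tool(-68))
cv2.imwrite('pics/t1c.png',cv2.resize(cv2.imread('pics/t1.png')[120:260,330:490],None,fx=4,fy=4))
```

```text
[[241.14739749 183.6099082 ]
 [231.19098308 129.0453817 ]] [[402.1953425  164.68458872]
 [412.84252982 148.19306802]]
t 1.62 pos [ 672.1 -228.9  282.3] rot [-3.136  0.007  0.389] F [-0.6  0.8  0.4] M [0.   0.04 0.02] op 1.003
turn [-0.0053  0.007   0.0053] shift [-10.    8.5  32.4]
```

View pics/t1c.png

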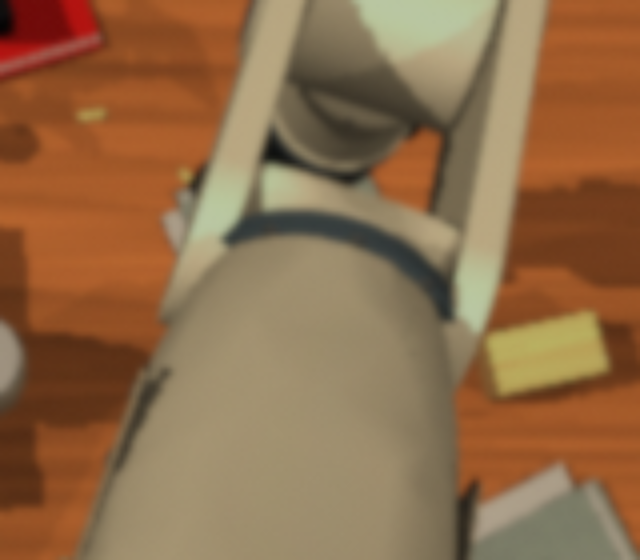

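The projections match the picture: fingertips at (240,180), just short of the bar at (246,205). I'll align and go down.

```bash
python3 -m creep '[[-0.005,0.007,0.005,-5,4,10,0],[0,0,0,-4,3.5,14,0],[0,0,0,0,0,4,0],[0,0,0,0,0,0,0]]'
python3 -c "
from go import *
rel([665.8,-240.5,187],tool(-68))"
```

```text
clock: 1.95
eef_pos: [663.5, -243.5, 254.3]
tcp_rot: [3.141, 0.0, 0.38]
contact_force: [-0.4, 0.1, -0.6]
opening: 0.999
t 1.95 pos [ 663.5 -243.5  254.3] rot [3.141 0.    0.38 ] F [-0.4  0.1 -0.6] M [-0.04 -0.02 -0.03] op 0.999
turn [ 0.0007  0.     -0.0035] shift [ 3.3 -2.  67.3]
```

```bash
python3 -m creep '[[0,0,-0.003,2.5,-1.5,12,0],[0,0,0,0,0,12,0],[0,0,0,0,0,12,0],[0,0,0,0,0,12,0],[0,0,0,0,0,10,0],[0,0,0,0,0,4,0],[0,0,0,0,0,0,0]]'
python3 -c "
from go import *
rel([665.8,-240.5,187],tool(-68))"
```

```text
clock: 2.53
eef_pos: [664.3, -242.1, 185.0]
tcp_rot: [-3.141, 0.001, 0.382]
contact_force: [1.0, 0.2, 0.1]
opening: 0.998
t 2.53 pos [ 664.3 -242.1  185. ] rot [-3.141e+00  1.000e-03  3.820e-01] F [1.  0.2 0.1] M [-0.03 -0.    0.03] op 0.998
turn [-0.0005  0.0015 -0.0021] shift [ 2.  -0.9 -2. ]
```

```bash
python3 -m creep '[[0,0,-0.002,1.5,-0.5,-1,0.4],[0,0,0,0,0,0,0.6],[0,0,0,0,0,0,0.7],[0,0,0,0,0,0,0.9],[0,0,0,0,0,0,1],[0,0,0,0,0,0,1],[0,0,0,0,0,0,1],[0,0,0,0,0,0,1]]' 60
python3 -c "
from go import *
rel([665.8,-240.5,187],tool(-68))"
```

```text
clock: 3.2
eef_pos: [666.5, -240.8, 187.8]
tcp_rot: [3.141, -0.0, 0.385]
contact_force: [0.1, 0.3, -2.4]
opening: 0.227
t 3.2 pos [ 666.5 -240.8  187.8] rot [ 3.141 -0.     0.385] F [ 0.1  0.3 -2.4] M [-0.02  0.01 -0.04] op 0.227
turn [ 0.0009 -0.0002  0.0008] shift [-0.5 -0.5  0.8]
```

```bash
python3 -m creep '[[0,0,0,0,0,-5,1],[0,0,0,0,0,-15,1],[0,0,0,0,0,-25,1],[0,0,0,0,0,-30,1],[0,0,0,0,0,-30,1],[0,0,0,0,0,-25,1],[0,0,0,0,0,-10,1],[0,0,0,0,0,0,1]]'
python3 -c "
from go import *
rel([560.7,40,330],tool(3))
from h import *
snap('scene','s2.png')"
```

```text
clock: 3.87
eef_pos: [665.0, -240.4, 337.3]
tcp_rot: [-3.14, 0.003, 0.384]
contact_force: [-0.4, -0.7, -3.5]
opening: 0.224
t 3.87 pos [ 665.  -240.4  337.3] rot [-3.14e+00  3.00e-03  3.84e-01] F [-0.4 -0.7 -3.5] M [-0.03 -0.06 -0.02] op 0.224
turn [-0.0036  0.0015 -1.2387] shift [   8.5 -299.     7.8]
```

View pics/s2.png

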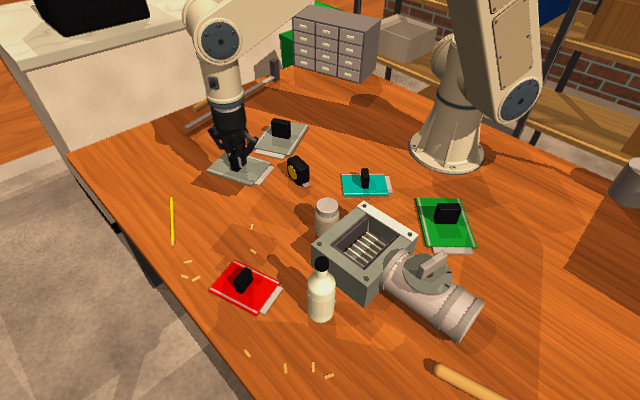

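The cover is lifted level, gripped at pixel (240,168). Next I turn it to the box's yaw.

```bash
python3 -m creep '[[0,0,-0.05,0,-10,0,1],[0,0,-0.115,0,-15,0,1],[0,0,-0.115,0,-15,0,1],[0,0,-0.115,0,-15,0,1],[0,0,-0.115,0,-15,0,1],[0,0,-0.115,0,-15,0,1],[0,0,-0.115,0,-15,0,1],[0,0,-0.115,0,-12,0,1],[0,0,-0.115,0,-8,0,1],[0,0,-0.1,0,0,0,1]]'
python3 -c "
from go import *
rel([570,40,345],tool(3))"
```

```text
clock: 4.75
eef_pos: [574.0, -153.2, 319.4]
tcp_rot: [-3.114, -0.005, 1.501]
contact_force: [-0.0, 0.3, -3.2]
opening: 0.229
t 4.75 pos [ 574.  -153.2  319.4] rot [-3.114 -0.005  1.501] F [-0.   0.3 -3.2] M [-0.   -0.06 -0.01] op 0.229
turn [-0.0273 -0.0071 -0.1219] shift [192.6 -18.1 -24.1]
```

```bash
cat >> go.py <<'E'
G=187.8
def cov(ox,oy,oz,tilt,yaw=3.0,bx=560.7,by=115.3,g=G):
    # desired cover origin in box frame, tilt deg (tab down positive)
    f=np.radians(tilt); Rz=Ro.from_euler('z',yaw,degrees=True)
    p=np.array([bx,by,0])+Rz.apply([ox-g*np.sin(f),oy,oz+g*np.cos(f)])
    rel(p,tool(yaw,-tilt))
def where(yaw=3.0,bx=560.7,by=115.3,g=G):
    s=sense(); R0=Ro.from_euler('xyz',s['tcp_rot']); Rz=Ro.from_euler('z',yaw,degrees=True)
    o=s['eef_pos']+R0.apply([0,0,g]); Rc=R0*Ro.from_matrix(np.array([[0,1,0],[1,0,0],[0,0,-1.]]).T)
    # cover axes: x=tool y, y=tool x, z=-tool z
    Rb=Rz.inv()*Rc; ob=Rz.inv().apply(o-np.array([bx,by,0]))
    tab=ob+Rb.apply([-83,0,2]); cor=ob+Rb.apply([-68,0,0]); e=Rb.as_rotvec(degrees=True)
    print('cover o',ob.round(1),'rot(deg)',e.round(2),'tab',tab.round(1),'lowcorner',cor.round(1),'F',s['contact_force'].round(1),'M',s['wrist_torque'].round(2),'op',round(s['opening'],3),'t',round(s['clock'],2))
E
python3 -c "
from go import *
where(); cov(12,0,160,0)"
```

```text
cover o [  -5.8 -267.2  131.6] rot(deg) [ 0.41  1.56 -6.99] tab [ -88.1 -257.1  135.9] lowcorner [ -73.3 -258.9  133.5] F [-0.   0.3 -3.2] M [-0.   -0.06 -0.01] op 0.229 t 4.75
t 4.75 pos [ 574.  -153.2  319.4] rot [-3.114 -0.005  1.501] F [-0.   0.3 -3.2] M [-0.   -0.06 -0.01] op 0.229
turn [-0.0273 -0.0071 -0.1219] shift [268.5 -20.8 -26.4]
```

```bash
python3 -m creep '[[-0.02,0,-0.08,10,-8,-20,1],[-0.007,-0.007,-0.04,30,-5,-8,1],[0,0,0,35,-5,0,1],[0,0,0,35,0,0,1],[0,0,0,35,0,0,1],[0,0,0,35,0,0,1],[0,0,0,35,0,0,1],[0,0,0,20,0,0,1],[0,0,0,8,0,0,1],[0,0,0,0,0,0,1]]'
python3 -c "
from go import *
where(); cov(12,0,160,20)"
```

```text
clock: 5.58
eef_pos: [535.3, 98.4, 332.4]
tcp_rot: [-3.118, -0.002, 1.632]
contact_force: [0.8, 0.0, -3.1]
opening: 0.227
cover o [-30.6 -15.3 144.7] rot(deg) [0.09 1.34 0.49] tab [-113.5  -16.   148.6] lowcorner [-98.6 -15.9 146.3] F [ 0.8  0.  -3.1] M [ 0.   -0.04 -0.05] op 0.227 t 5.58
t 5.58 pos [535.3  98.4 332.4] rot [-3.118e+00 -2.000e-03  1.632e+00] F [ 0.8  0.  -3.1] M [ 0.   -0.04 -0.05] op 0.227
turn [-0.3725 -0.003   0.0082] shift [ 15.8 -26.   -3.4]
```

```bash
python3 -m creep '[[-0.04,0,0.004,3,-2,-6,1],[-0.07,0,0.004,4,-5,-4,1],[-0.07,0,0,4,-6,-2,1],[-0.07,0,0,3,-6,-2,1],[-0.07,0,0,2,-4,0,1],[-0.04,0,0,0,-2,0,1],[-0.01,0,0,0,0,0,1],[0,0,0,0,0,0,1],[0,0,0,0,0,0,1]]'
python3 -c "
from go import *
where(); cov(12,0,160,20)
from h import *
snap('scene','s3.png');snap('top','t3.png')"
```

```text
clock: 6.33
eef_pos: [506.1, 104.8, 335.6]
tcp_rot: [2.796, 0.005, 1.621]
contact_force: [0.3, 0.4, -1.5]
opening: 0.224
cover o [  8.6  -8.7 159. ] rot(deg) [ -0.31 -19.8   -0.09] tab [-70.2  -8.6 132.7] lowcorner [-55.4  -8.7 135.9] F [ 0.3  0.4 -1.5] M [-0.06  0.35  0.02] op 0.224 t 6.33
t 6.33 pos [506.1 104.8 335.6] rot [2.796 0.005 1.621] F [ 0.3  0.4 -1.5] M [-0.06  0.35  0.02] op 0.224
turn [-0.0035  0.0056 -0.0007] shift [7.7 2.9 0.1]
```

View pics/s3.png

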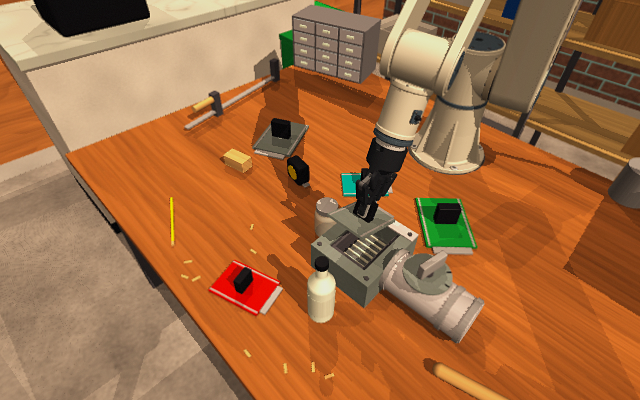

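View pics/t3.png

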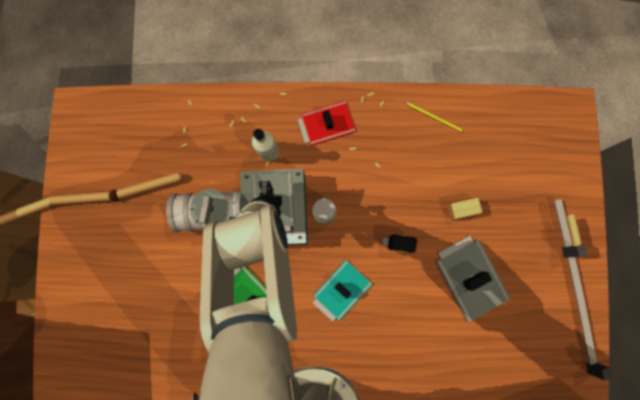

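The cover is tilted over the box in the scene view, at about (365,235). I'll centre it, lower it to z≈125, and then compare the measured corners with the box.

```bash
python3 -m creep '[[-0.003,0.005,0,4,2,0,1],[0,0,0,3,5,6,1],[0,0,0,0,4,10,1],[0,0,0,0,2,10,1],[0,0,0,0,0,2,1],[0,0,0,0,0,0,1]]'
python3 - <<'E'
from m import *
from go import *
snap('scene','s4.png')
where(); cov(12,0,125,20)
cv2.imwrite('pics/s4c.png',cv2.resize(cv2.imread('pics/s4.png')[180:300,300:440],None,fx=5,fy=5,interpolation=cv2.INTER_CUBIC))
E
```

```text
clock: 6.93
eef_pos: [532.0, 114.1, 311.3]
tcp_rot: [2.793, -0.0, 1.622]
contact_force: [-0.3, 0.3, -2.3]
opening: 0.225
cover o [ 35.2   0.3 134.8] rot(deg) [ 1.000e-02 -1.995e+01 -6.000e-02] tab [-43.5   0.4 108.4] lowcorner [-28.7   0.3 111.6] F [ 0.2 -0.7 -2. ] M [-0.01  0.37 -0.06] op 0.226 t 6.98
t 6.98 pos [531.8 114.1 311.4] rot [ 2.793 -0.     1.622] F [ 0.2 -0.7 -2. ] M [-0.01  0.37 -0.06] op 0.226
turn [-0.0009 -0.0001 -0.001 ] shift [ -0.3 -25.3   1.3]
```

View pics/s4c.png

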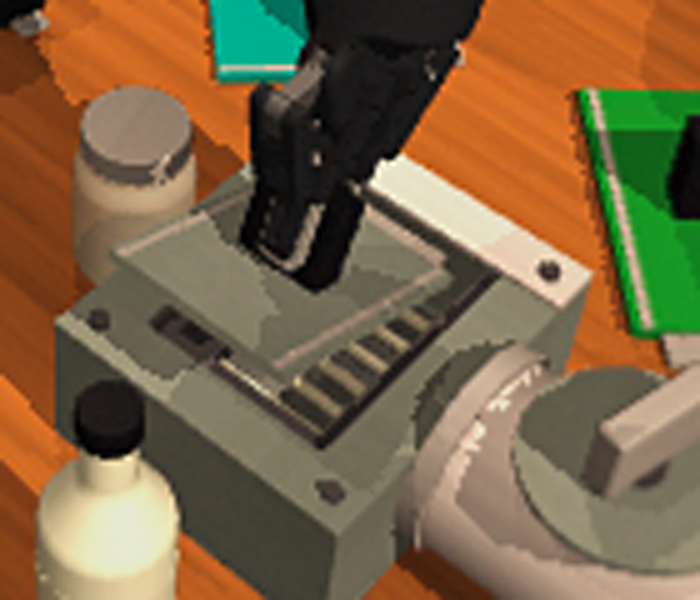

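Run:
```python
from m import *
from go import Ro
s=load('s4')
Rz=Ro.from_euler('z',3,degrees=True); Rb=Rz*Ro.from_euler('y',-20,degrees=True)
o=np.array([560.7,115.3,0])+Rz.apply([35.2,.3,134.8])
L=np.array([[-68,50,6],[68,50,6],[68,-50,6]])
W=o+Rb.apply(L); px=un([(450,268),(275,365),(112,255)],5,300,180)
print(proj(s,W).round(1),px.round(1))
for i in range(3):
    m=onz(s,px[i:i+1],W[i,2])[0]; print('box-frame measured-pred at that height',Rz.inv().apply(m-W[i]).round(1))
# box corners in this frame
bc=un([(592,272),(340,528),(55,318)],5,300,180)
print(Rz.inv().apply(onz(s,bc,88)-[560.7,115.3,0]).round(1))
```

```text
[[391.6 235.3]
 [358.3 255.3]
 [322.8 229.7]] [[389.6 233.2]
 [354.6 252.6]
 [322.  230.6]]
box-frame measured-pred at that height [-1.9 -7.  -0. ]
box-frame measured-pred at that height [ 0.  -9.8  0. ]
box-frame measured-pred at that height [3.1 0.6 0. ]
[[-101.4   82.9   88. ]
 [  96.5   83.3   88. ]
 [  99.1  -85.6   88. ]]
```

Run:
```python
from m import *
from go import Ro
s=load('s4')
Rz=Ro.from_euler('z',3,degrees=True); Rb=Rz*Ro.from_euler('y',-20,degrees=True)
o=np.array([560.7,115.3,0])+Rz.apply([35.2,.3,134.8])
L=np.array([[-68,50,6],[68,50,6],[68,-50,6],[-68,-50,6]])
im=cv2.resize(cv2.imread('pics/s4.png')[205:275,310:405],None,fx=8,fy=8,interpolation=cv2.INTER_CUBIC)
im=cv2.convertScaleAbs(im,alpha=1.8,beta=-60)
for p in proj(s,o+Rb.apply(L)):
    q=((p+.5-[310,205])*8-.5).astype(int); cv2.circle(im,tuple(map(int,q)),4,(0,0,255),1)
cv2.imwrite('pics/s4d.png',im)
```

```text
(no output)
```

View pics/s4d.png

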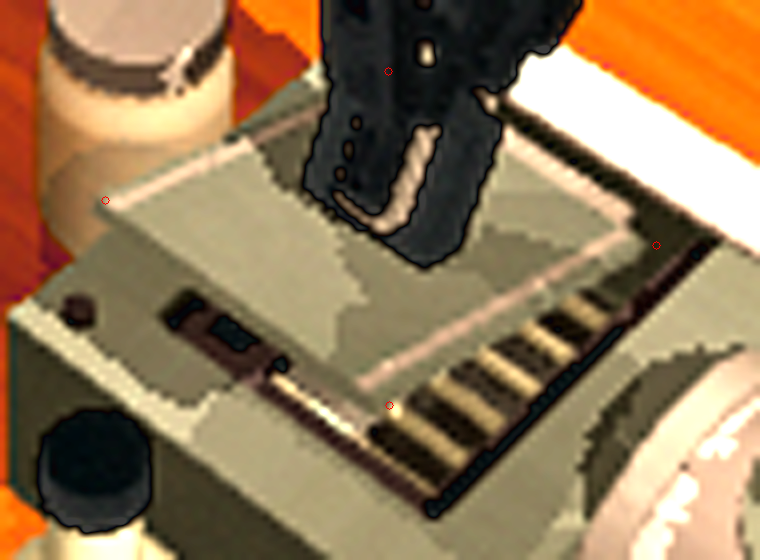

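Run:
```python
from m import *
im=cv2.resize(cv2.imread('pics/s4.png')[222:270,340:410],None,fx=11,fy=11,interpolation=cv2.INTER_NEAREST)
cv2.imwrite('pics/s4e.png',cv2.convertScaleAbs(im,alpha=1.5,beta=0))
```

```text
(no output)
```

View pics/s4e.png

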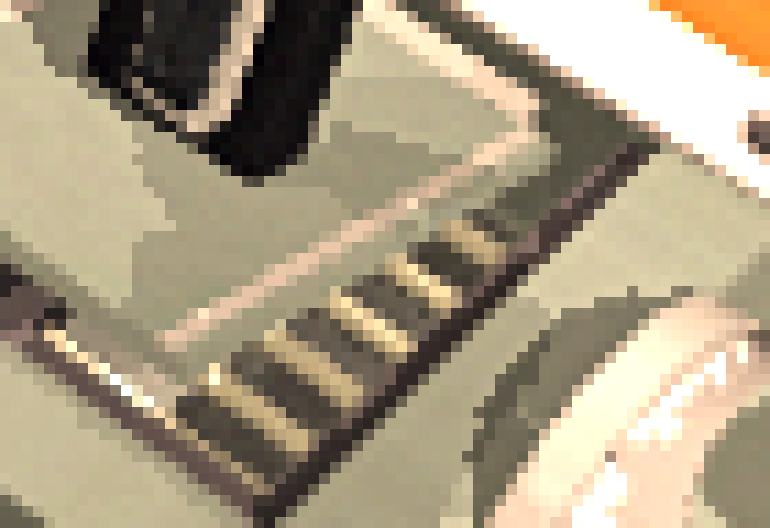

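Run:
```python
from m import *
from go import Ro
s=load('s4')
Rz=Ro.from_euler('z',3,degrees=True)
L=np.array([[-68,50,6],[68,50,6],[68,-50,6],[-83,38,4],[68,50,0]],float)
meas=np.array([(389.2,234.8),(355,253),(322.5,230.3),(389.4,230.8)])
def pr(o,roll,tilt,yaw): 
    Rb=Rz*Ro.from_euler('z',yaw,degrees=True)*Ro.from_euler('y',-tilt,degrees=True)*Ro.from_euler('x',roll,degrees=True)
    return proj(s,np.array([560.7,115.3,0])+Rz.apply(o)+Rb.apply(L))
print(pr([35.2,.3,134.8],0,20,0).round(1).tolist())
from scipy.optimize import least_squares
f=lambda v:np.r_[(pr([v[0],v[1],134.8],v[2],20,v[3])[:4]-meas).ravel()]
q=least_squares(f,[35,0,0,0]); print(q.x.round(1),q.fun.round(1))
f=lambda v:np.r_[(pr([v[0],v[1],v[2]],v[3],20,0)[:4]-meas).ravel()]
q=least_squares(f,[35,0,134,0]); print(q.x.round(1),q.fun.round(1))
```

```text
[[391.6, 235.3], [358.3, 255.3], [322.8, 229.7], [390.3, 231.3], [357.5, 257.5]]
[36.9 -3.2  3.1 -1.3] [ 1.2 -0.3  0.8  0.6 -1.9 -0.7 -0.1  0. ]
[ 24.  -11.7 116.3   2. ] [ 0.1 -0.4  1.7  0.7 -0.6 -0.2 -1.3 -0.1]
```

The grey strip outside the light stripe ends at (358.6,256) and (390,235.6). The kinematic prediction was (358,255) and (391.6,235), so the stripe is inset and the pose is right within about 2 mm. Next I lower the cover in front of the lip.

```bash
python3 -m creep '[[0,0,0,0,-8,0,1],[0,0,0,0,-8,0,1],[0,0,0,0,-6,1,1],[0,0,0,0,-2,0,1],[0,0,0,0,0,0,1]]'
python3 -c "
from go import *
where(); cov(14,0,108,20)"
```

```text
clock: 7.4
eef_pos: [506.1, 112.5, 300.9]
tcp_rot: [2.795, -0.0, 1.622]
contact_force: [0.3, 0.8, -2.4]
opening: 0.227
cover o [  9.    0.  124.2] rot(deg) [-1.000e-02 -1.984e+01 -6.000e-02] tab [-69.7   0.1  97.9] lowcorner [-5.490e+01  1.000e-01  1.011e+02] F [ 0.3  0.8 -2.4] M [0.01 0.31 0.02] op 0.227 t 7.4
t 7.4 pos [506.1 112.5 300.9] rot [ 2.795 -0.     1.622] F [ 0.3  0.8 -2.4] M [0.01 0.31 0.02] op 0.227
turn [-0.0029  0.0003 -0.001 ] shift [-0.1 -1.4 16.9]
```

```bash
python3 -m creep '[[-0.002,0,0,0,0,4,1],[0,0,0,0,-0.5,4,1],[0,0,0,0,-0.5,4,1],[0,0,0,0,0,3,1],[0,0,0,0,0,0,1]]'
python3 - <<'E'
from m import *
from go import *
snap('scene','s5.png')
where(); cov(-2.1,0,105,20)
cv2.imwrite('pics/s5c.png',cv2.resize(cv2.imread('pics/s5.png')[195:285,305:425],None,fx=6,fy=6,interpolation=cv2.INTER_CUBIC))
E
```

```text
clock: 7.82
eef_pos: [510.9, 112.9, 285.9]
tcp_rot: [2.791, -0.0, 1.622]
contact_force: [-0.1, 0.5, -2.3]
opening: 0.228
cover o [ 14.6   0.2 109.7] rot(deg) [ 2.000e-02 -2.009e+01 -5.000e-02] tab [-64.1   0.3  83. ] lowcorner [-49.3   0.3  86.3] F [-0.3  0.6 -3.3] M [-0.03  0.35  0.02] op 0.226 t 7.87
t 7.87 pos [510.8 112.9 286. ] rot [ 2.791 -0.     1.622] F [-0.3  0.6 -3.3] M [-0.03  0.35  0.02] op 0.226
turn [ 0.0016 -0.0002 -0.0009] shift [ -0.2 -17.   -1.3]
```

View pics/s5c.png

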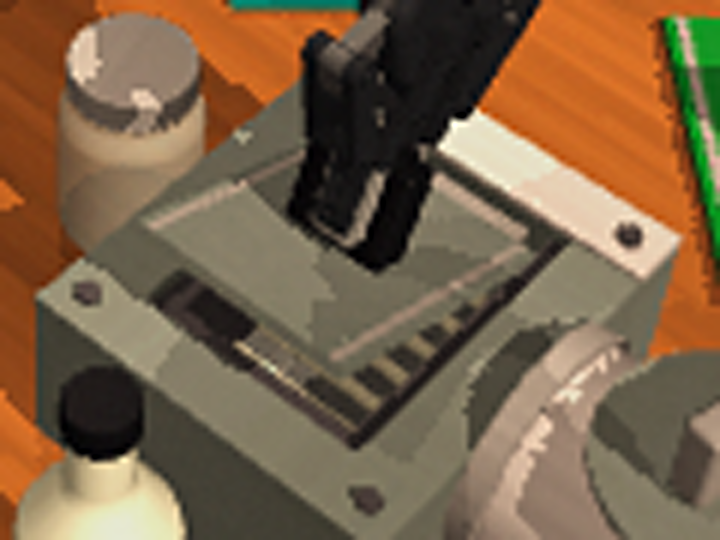

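Run:
```python
from m import *
from go import Ro
s=load('s5')
Rz=Ro.from_euler('z',3,degrees=True);Rb=Ro.from_euler('y',-20,degrees=True)
B=np.array([560.7,115.3,0])
L=np.array([[-83,38,4],[-83,38,0],[68,50,6],[-68,50,6],[68,-50,6]],float)
P=np.array([14.6,.2,109.7])+Rb.apply(L)
R=np.array([[-71,53,88],[71,53,88],[71,53,80],[71,-53,88],[-100,85,88],[100,85,88],[100,-85,88]],float)
im=cv2.resize(cv2.imread('pics/s5.png')[195:285,305:425],None,fx=6,fy=6,interpolation=cv2.INTER_CUBIC)
for Q,c in((P,(0,0,255)),(R,(255,255,0))):
    for p in proj(s,B+Rz.apply(Q)):
        q=((p+.5-[305,195])*6-.5).round().astype(int); print(q); cv2.circle(im,tuple(map(int,q)),3,c,1)
cv2.imwrite('pics/s5d.png',im)
```

```text
[536 233]
[532 241]
[353 373]
[543 256]
[145 224]
[576 239]
[356 452]
[354 464]
[145 296]
[683 241]
[376 553]
[ 36 294]
```

View pics/s5d.png

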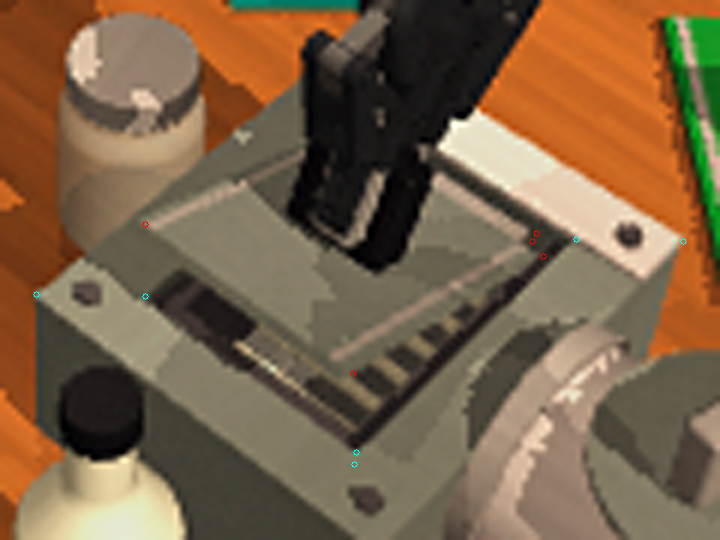

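```bash
python3 -m creep '[[0,0,0,0,-0.5,2,1],[0,0,0,0,-0.5,1.5,1],[0,0,0,0,0,0,1],[0,0,0,0,0,0,1]]'
python3 -c "
from go import *
where(); cov(-2.1,0,105,20)"
```

```text
clock: 8.2
eef_pos: [511.5, 112.9, 281.9]
tcp_rot: [2.791, -0.0, 1.622]
contact_force: [-0.8, -0.4, -3.8]
opening: 0.228
cover o [ 15.3   0.2 105.6] rot(deg) [ 2.000e-02 -2.009e+01 -5.000e-02] tab [-63.4   0.3  78.9] lowcorner [-48.6   0.3  82.2] F [-0.8 -0.4 -3.8] M [0.04 0.35 0.02] op 0.228 t 8.2
t 8.2 pos [511.5 112.9 281.9] rot [ 2.791 -0.     1.622] F [-0.8 -0.4 -3.8] M [0.04 0.35 0.02] op 0.228
turn [ 0.0016 -0.0001 -0.0009] shift [ -0.2 -16.2  -5.4]
```

```bash
python3 -m creep '[[0,0,0,0,-3,-1.0,1],[0,0,0,0,-3.5,-1.1,1],[0,0,0,0,-3.5,-1.1,1],[0,0,0,0,-3,-1,1],[0,0,0,0,0,0,1],[0,0,0,0,0,0,1]]'
python3 -c "
from go import *
where(); cov(-2.1,0,105,20)"
```

```text
clock: 8.7
eef_pos: [496.0, 112.1, 281.7]
tcp_rot: [2.791, -0.0, 1.622]
contact_force: [0.3, -0.3, -3.0]
opening: 0.228
cover o [ -0.3   0.2 105.3] rot(deg) [ 2.00e-02 -2.01e+01 -5.00e-02] tab [-78.9   0.3  78.6] lowcorner [-64.1   0.3  81.9] F [ 0.3 -0.3 -3. ] M [-0.03  0.27 -0.  ] op 0.228 t 8.7
t 8.7 pos [496.  112.1 281.7] rot [ 2.791 -0.     1.622] F [ 0.3 -0.3 -3. ] M [-0.03  0.27 -0.  ] op 0.228
turn [ 0.0017 -0.0001 -0.0009] shift [-0.2 -1.5 -0.3]
```

```bash
python3 -m creep '[[0,0,0,0,-1.6,-0.4,1],[0,0,0,0,0,0,1],[0,0,0,0,0,0,1]]'
python3 - <<'E'
from m import *
from go import *
snap('scene','s6.png')
where(); cov(-2.1,0,105,20)
cv2.imwrite('pics/s6c.png',cv2.resize(cv2.imread('pics/s6.png')[195:285,305:425],None,fx=6,fy=6,interpolation=cv2.INTER_CUBIC))
E
```

```text
clock: 8.95
eef_pos: [494.2, 112.1, 281.7]
tcp_rot: [2.79, -0.001, 1.622]
contact_force: [-0.2, -0.0, -2.4]
opening: 0.231
cover o [ -1.9   0.3 105.3] rot(deg) [ 2.000e-02 -2.013e+01 -5.000e-02] tab [-80.6   0.3  78.6] lowcorner [-65.8   0.3  81.9] F [-0.5  0.7 -3.3] M [-0.02  0.34  0.02] op 0.223 t 9.0
t 9.0 pos [494.2 112.  281.7] rot [ 2.790e+00 -1.000e-03  1.622e+00] F [-0.5  0.7 -3.3] M [-0.02  0.34  0.02] op 0.223
turn [ 0.0022 -0.0003 -0.001 ] shift [-0.2  0.2  0.3]
```

View pics/s6c.png

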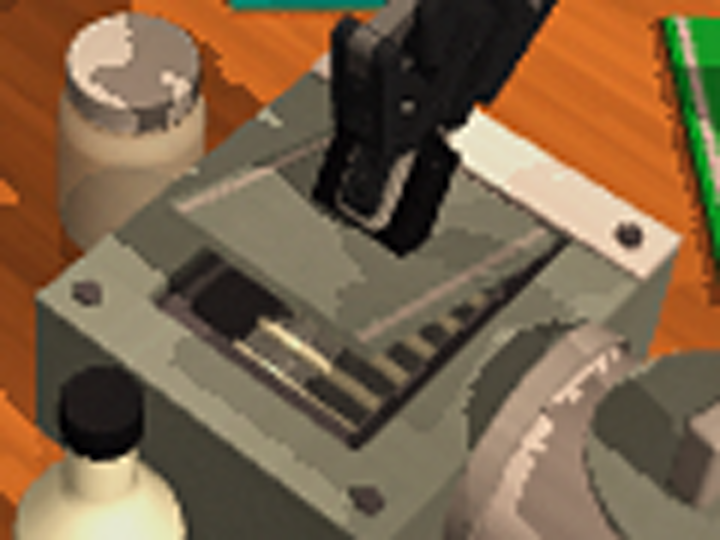

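In the picture the tab has gone under the lip: the plate's -x edge meets the white lip along (460,150)-(565,238). No contact force appeared. I'll swing it down in 5° stages.

```bash
python3 -c "
from go import *
cov(-1.3,0,99.1,15)"
```

```text
t 9.0 pos [494.2 112.  281.7] rot [ 2.790e+00 -1.000e-03  1.622e+00] F [-0.5  0.7 -3.3] M [-0.02  0.34  0.02] op 0.223
turn [ 0.0895 -0.0003 -0.001 ] shift [-0.2 15.2  6.8]
```

```bash
python3 -m creep '[[0.022,0,0,0,3.7,1.7,1],[0.022,0,0,0,3.7,1.5,1],[0.022,0,0,0,3.7,1.3,1],[0.018,0,0,0,3,1,1],[0,0,0,0,0,0,1],[0,0,0,0,0,0,1]]'
python3 -c "
from go import *
where();cov(-0.1,0,93.1,10)"
```

```text
clock: 9.5
eef_pos: [510.3, 112.9, 280.8]
tcp_rot: [2.877, -0.001, 1.623]
contact_force: [0.8, 0.8, -3.5]
opening: 0.228
cover o [-1.4  0.3 99.5] rot(deg) [  0.04 -15.13  -0.04] tab [-82.1   0.4  79.8] lowcorner [-67.1   0.4  81.8] F [ 0.8  0.8 -3.5] M [0.04 0.24 0.01] op 0.228 t 9.5
t 9.5 pos [510.3 112.9 280.8] rot [ 2.877e+00 -1.000e-03  1.623e+00] F [ 0.8  0.8 -3.5] M [0.04 0.24 0.01] op 0.228
turn [ 0.0896 -0.0006 -0.0008] shift [-0.2 16.4  7.3]
```

```bash
python3 -m creep '[[0.022,0,0,0,4,1.8,1],[0.022,0,0,0,4,1.6,1],[0.022,0,0,0,4,1.4,1],[0.02,0,0,0,3.5,1.2,1],[0,0,0,0,0,0,1],[0,0,0,0,0,0,1]]'
python3 -c "
from go import *
where();cov(0.3,0,87.1,5)"
```

```text
clock: 10.0
eef_pos: [526.2, 113.5, 278.0]
tcp_rot: [2.964, -0.0, 1.622]
contact_force: [0.8, 0.7, -1.8]
opening: 0.223
cover o [-1.5  0.  93.1] rot(deg) [ 1.000e-02 -1.015e+01 -5.000e-02] tab [-83.6   0.1  80.5] lowcorner [-68.4   0.1  81.2] F [ 0.8  0.7 -1.8] M [0.01 0.1  0.01] op 0.223 t 10.0
t 10.0 pos [526.2 113.5 278. ] rot [ 2.964 -0.     1.622] F [ 0.8  0.7 -1.8] M [0.01 0.1  0.01] op 0.223
turn [ 0.0899 -0.0001 -0.0009] shift [-0.  17.6  7. ]
```

```bash
python3 -m creep '[[0.022,0,0,0,4.3,1.8,1],[0.022,0,0,0,4.3,1.6,1],[0.022,0,0,0,4.3,1.4,1],[0.02,0,0,0,4,1.0,1],[0,0,0,0,0,0,1],[0,0,0,0,0,0,1]]'
python3 -c "
from go import *
where();cov(0.3,0,81.2,0)"
```

```text
clock: 10.5
eef_pos: [542.0, 114.4, 274.3]
tcp_rot: [3.049, 0.0, 1.622]
contact_force: [-1.2, 1.4, -2.0]
opening: 0.227
cover o [-1.3 -0.  87.3] rot(deg) [-0.02 -5.3  -0.05] tab [-84.2   0.1  81.7] lowcorner [-69.    0.   81.1] F [-1.2  1.4 -2. ] M [0.06 0.1  0.01] op 0.227 t 10.5
t 10.5 pos [542.  114.4 274.3] rot [3.049 0.    1.622] F [-1.2  1.4 -2. ] M [0.06 0.1  0.01] op 0.227
turn [ 0.0926  0.0004 -0.0009] shift [-0.1 18.4  7.1]
```

```bash
python3 -m creep '[[0.022,0,0,0,4.3,1.7,1],[0.022,0,0,0,4.3,1.5,1],[0.022,0,0,0,4.3,1.3,1],[0.02,0,0,0,4,1.0,1],[0.005,0,0,0,0.5,0,1],[0,0,0,0,0,0,1]]'
python3 -c "
from go import *
where();cov(0,0,80,0)"
```

```text
clock: 11.0
eef_pos: [558.8, 115.7, 269.7]
tcp_rot: [3.14, 0.0, 1.623]
contact_force: [-0.7, 0.7, -1.8]
opening: 0.226
cover o [-1.6  0.4 81.9] rot(deg) [-0.02 -0.08 -0.03] tab [-84.6   0.4  83.8] lowcorner [-69.6   0.4  81.8] F [-0.7  0.7 -1.8] M [ 0.1  -0.02  0.04] op 0.226 t 11.0
t 11.0 pos [558.8 115.7 269.7] rot [3.14  0.    1.623] F [-0.7  0.7 -1.8] M [ 0.1  -0.02  0.04] op 0.226
turn [ 0.0014  0.0004 -0.0004] shift [-0.5  1.9  1.9]
```

```bash
python3 -m creep '[[0.001,0,0,-0.3,1.2,0.6,1],[0,0,0,0,0,0.6,1],[0,0,0,0,0,0.4,1],[0,0,0,0,0,0,1]]'
python3 - <<'E'
from m import *
from go import *
snap('scene','s7.png')
where()
cv2.imwrite('pics/s7c.png',cv2.resize(cv2.imread('pics/s7.png')[195:285,305:425],None,fx=6,fy=6,interpolation=cv2.INTER_CUBIC))
E
```

```text
clock: 11.33
eef_pos: [559.2, 115.6, 268.1]
tcp_rot: [3.14, 0.0, 1.623]
contact_force: [0.5, 1.6, -2.1]
opening: 0.225
cover o [-1.1  0.4 80.3] rot(deg) [-0.01 -0.1  -0.01] tab [-84.1   0.4  82.2] lowcorner [-69.1   0.4  80.2] F [ 0.5  0.7 -2.9] M [ 0.24 -0.03  0.08] op 0.225 t 11.38
```

View pics/s7c.png

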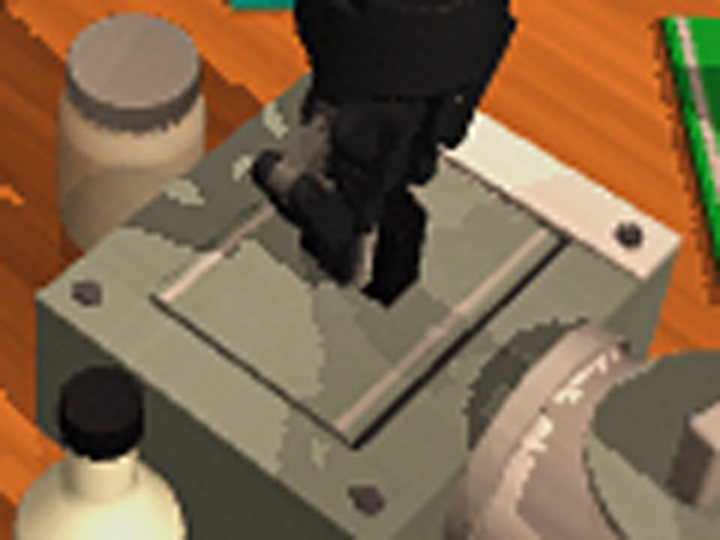

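```bash
python3 -m creep '[[0,0,0,0.7,0.3,0.5,1],[0,0,0,0,0,0.5,1],[0,0,0,0,0,0.5,1],[0,0,0,0,0,0,1]]'
python3 -c "
from go import *
where()"
```

```text
clock: 11.72
eef_pos: [559.4, 116.1, 267.4]
tcp_rot: [3.139, 0.001, 1.623]
contact_force: [0.4, -0.1, -2.6]
opening: 0.228
cover o [-0.9  0.8 79.6] rot(deg) [-0.03 -0.12 -0.02] tab [-83.9   0.8  81.4] lowcorner [-68.9   0.8  79.4] F [ 0.4 -0.1 -2.6] M [-0.02  0.01  0.05] op 0.228 t 11.72
```

```bash
python3 -m creep '[[0,0,0,0,0,0.7,1],[0,0,0,0,0,0.7,1],[0,0,0,0,0,0.5,1],[0,0,0,0,0,0,1]]'
python3 -c "
from go import *
where()"
```

```text
clock: 12.05
eef_pos: [559.4, 116.1, 267.3]
tcp_rot: [3.139, 0.0, 1.623]
contact_force: [0.5, -0.5, -3.1]
opening: 0.227
cover o [-0.8  0.8 79.5] rot(deg) [-0.03 -0.14 -0.03] tab [-83.8   0.8  81.3] lowcorner [-68.8   0.8  79.4] F [ 0.5 -0.5 -3.1] M [-0.    0.    0.05] op 0.227 t 12.05
```

```bash
python3 -m creep '[[0,0,0,0,0,1.2,1],[0,0,0,0,0,1.2,1],[0,0,0,0,0,0,1]]'
python3 -c "
from go import *
where()"
```

```text
clock: 12.3
eef_pos: [559.5, 116.1, 267.6]
tcp_rot: [3.139, 0.0, 1.623]
contact_force: [0.3, -0.5, -2.7]
opening: 0.224
cover o [-0.6  0.7 79.8] rot(deg) [-0.03 -0.16 -0.04] tab [-83.6   0.8  81.5] lowcorner [-68.6   0.8  79.6] F [ 0.3 -0.5 -2.7] M [ 0.04 -0.01  0.04] op 0.224 t 12.3
```

```bash
python3 -m creep '[[0,0,0,0,0,0,0.9],[0,0,0,0,0,0,0.7],[0,0,0,0,0,0,0.5],[0,0,0,0,0,0,0.3],[0,0,0,0,0,0,0.3],[0,0,0,0,0,-4,0.3],[0,0,0,0,0,-15,0.3],[0,0,0,0,0,-30,0.3],[0,0,0,0,0,-30,0.3],[0,0,0,0,0,-10,0.3]]'
python3 - <<'E'
from m import *
from go import *
snap('scene','s8.png')
where()
cv2.imwrite('pics/s8c.png',cv2.resize(cv2.imread('pics/s8.png')[190:310,305:465],None,fx=5,fy=5,interpolation=cv2.INTER_CUBIC))
E
```

```text
clock: 13.13
eef_pos: [558.6, 115.7, 356.2]
tcp_rot: [-3.138, 0.002, 1.622]
contact_force: [0.4, 0.9, 0.0]
opening: 0.701
cover o [ -2.2   0.3 169. ] rot(deg) [-0.09  0.12 -0.04] tab [-85.2   0.4 171.2] lowcorner [-70.2   0.4 169.2] F [ 0.7 -0.1  0.9] M [-0.   -0.02 -0.04] op 0.697 t 13.18
```

View pics/s8c.png

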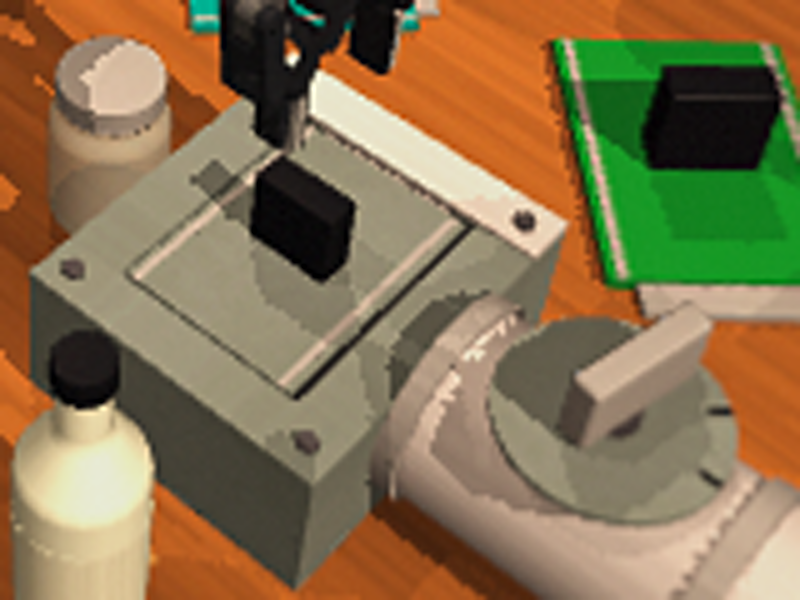

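The cover sits flat in the recess and the bar has been released. Now I measure the bar, the handle angle and the marks.

Run:
```python
from m import *
from go import *
s=load('s8'); B=np.array([560.7,115.3,0]);Rz=Ro.from_euler('z',3,degrees=True)
f=lambda c,z:Rz.inv().apply(onz(s,un(c,5,305,190),z)-B).round(1)
b=f([(283,157),(355,207),(325,230),(252,182)],130);print('bar',b[:,:2].tolist(),b.mean(0))
h=f([(690,305),(714,324),(594,400),(570,380)],158);print('handle',h[:,:2].tolist(),h.mean(0))
a=(h[0]+h[1]-h[2]-h[3])/2; print('ang cw from -x', np.degrees(np.arctan2(a[1],-a[0])),np.hypot(*a[:2]))
m=f([(720,411),(712,478)],116); print('marks',m)
for q in m: print(np.degrees(np.arctan2(q[1]-165,-q[0])),np.hypot(q[0],q[1]-165))
t=load('top0')
h=Rz.inv().apply(onz(t,un([(197,162),(220,166),(208,272),(180,268)],4,155,155),158)-B)
a=(h[3]+h[2]-h[1]-h[0]); print(h.mean(0),np.degrees(np.arctan2(a[1],-a[0])))
```

```text
bar [[-6.9, -22.1], [-5.7, 21.3], [14.8, 19.7], [15.4, -22.7]] [  4.4   -0.95 130.  ]
handle [[-38.8, 168.4], [-36.9, 180.7], [30.5, 165.1], [28.8, 152.8]] [ -4.1  166.75 158.  ]
ang cw from -x 13.01321327925865 69.27921766301927
marks [[-33.  197.1 116. ]
 [ -1.1 211.4 116. ]]
44.207942907837605 46.03705029647316
88.64194925995687 46.41303696161242
[ -8.23001123 163.80001654 158.        ] 8.1841870757821
```

```bash
python3 -c "
from go import *
p=np.array([560.7,115.3,0])+Ro.from_euler('z',3,degrees=True).apply([0,165,360]); print(p)
rel(p,tool(82))"
```

```text
[552.06456722 280.07387323 360.        ]
t 13.18 pos [558.9 115.8 356.8] rot [-3.140e+00  2.000e-03  1.622e+00] F [ 0.7 -0.1  0.9] M [-0.   -0.02 -0.04] op 0.697
turn [-2.8000e-03 -1.0000e-04 -1.3795e+00] shift [164.4   1.7  -3.5]
```

```bash
python3 -m creep '[[0,0,0,15,0,-6,0],[0,0,0,32,0,-3,0],[0,0,0,35,0,0,0],[0,0,0,35,0,0,0],[0,0,0,25,0,0,0],[0,0,-0.05,5,0,0,0],[0,0,-0.11,0,0,0,0],[0,0,-0.11,0,0,0,0],[0,0,-0.11,0,0,0,0],[0,0,-0.11,0,0,0,0]]'
python3 -m creep '[[0,0,-0.11,0,0,0,0],[0,0,-0.11,0,0,0,0],[0,0,-0.11,0,0,0,0],[0,0,-0.11,0,0,0,0],[0,0,-0.11,0,0,0,0],[0,0,-0.1,0,0,0,0],[0,0,-0.06,0,0,0,0],[0,0,0,0,0,0,0]]'
python3 -c "
from go import *
rel([552.1,280.1,330],tool(82))"
```

```text
clock: 14.02
eef_pos: [549.1, 269.4, 357.9]
tcp_rot: [-3.135, 0.0, 2.128]
contact_force: [-0.5, 0.1, 0.9]
opening: 0.997
clock: 14.68
eef_pos: [546.7, 268.8, 347.0]
tcp_rot: [-3.129, -0.013, 2.882]
contact_force: [-1.0, 0.3, -0.8]
opening: 1.0
t 14.68 pos [546.7 268.8 347. ] rot [-3.129 -0.013  2.882] F [-1.   0.3 -0.8] M [ 0.02 -0.03  0.03] op 1.0
turn [-0.0115 -0.0132 -0.1194] shift [-2.6 12.5 16.8]
```

```bash
python3 -m creep '[[-0.011,-0.013,-0.06,-1,6,0,0],[0,0,-0.05,-1,5,0,0],[0,0,-0.01,0,2,0,0],[0,0,0,0,0,0,0]]'
python3 - <<'E'
from m import *
from go import *
rel([552.1,280.1,297],tool(82))
snap('scene','s9.png')
cv2.imwrite('pics/s9c.png',cv2.resize(cv2.imread('pics/s9.png')[190:310,345:505],None,fx=5,fy=5,interpolation=cv2.INTER_CUBIC))
E
```

```text
clock: 15.02
eef_pos: [550.7, 280.8, 343.1]
tcp_rot: [-3.139, -0.003, 2.998]
contact_force: [0.1, -0.1, 0.5]
opening: 1.001
t 15.02 pos [550.7 280.8 343.1] rot [-3.139e+00 -3.000e-03  2.998e+00] F [ 0.1 -0.1  0.5] M [-0.02 -0.06 -0.04] op 1.001
turn [-0.003  -0.003  -0.0037] shift [-1.6 -0.3 46.1]
```

View pics/s9c.png

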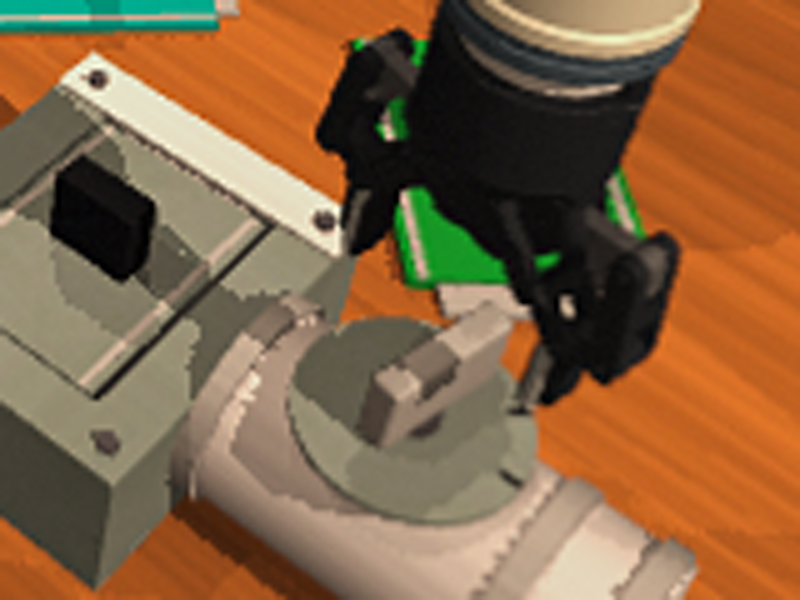

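The open fingers straddle the handle on its two sides. I go down and close gently.

```bash
python3 -m creep '[[-0.003,-0.003,-0.003,-1.5,-0.3,8,0],[0,0,0,0,0,10,0],[0,0,0,0,0,10,0],[0,0,0,0,0,8,0],[0,0,0,0,0,4,0],[0,0,0,0,0,0,0]]'
python3 -c "
from go import *
rel([552.1,280.1,297],tool(82))"
```

```text
clock: 15.57
eef_pos: [551.4, 278.9, 297.2]
tcp_rot: [-3.14, -0.002, 2.995]
contact_force: [-0.1, -0.7, -0.2]
opening: 1.002
t 15.57 pos [551.4 278.9 297.2] rot [-3.140e+00 -2.000e-03  2.995e+00] F [-0.1 -0.7 -0.2] M [-0.01  0.04  0.04] op 1.002
turn [-0.0015 -0.0018 -0.0074] shift [-0.5  1.3  0.2]
```

```bash
python3 -m creep '[[0,0,-0.005,-0.4,1.2,0,0.5],[0,0,0,0,0,0,0.65],[0,0,0,0,0,0,0.75],[0,0,0,0,0,0,0.82],[0,0,0,0,0,0,0.9],[0,0,0,0,0,0,0.9],[0,0,0,0,0,0,0.9]]' 20
python3 -c "
from go import *
rel([552.1,280.1,297],tool(82))"
```

```text
clock: 16.15
eef_pos: [552.3, 280.5, 297.6]
tcp_rot: [-3.141, -0.001, 3.0]
contact_force: [1.3, -0.9, -4.4]
opening: 0.182
t 16.15 pos [552.3 280.5 297.6] rot [-3.141e+00 -1.000e-03  3.000e+00] F [ 1.3 -0.9 -4.4] M [-0.08 -0.19 -0.07] op 0.182
turn [-0.0006 -0.0012 -0.0024] shift [ 0.1 -0.4  0.6]
```

```bash
python3 -m creep '[[0,0,0.04,0,0,0,0.9],[0,0,0.07,0,0,0,0.9],[0,0,0.07,0,0,0,0.9],[0,0,0.07,0,0,0,0.9],[0,0,0.07,0,0,0,0.9],[0,0,0.07,0,0,0,0.9],[0,0,0.07,0,0,0,0.9],[0,0,0,0,0,0,0.9]]'
python3 -c "
from go import *
rel([552.1,280.1,297],tool(48))"
```

```text
clock: 16.82
eef_pos: [552.1, 280.1, 297.6]
tcp_rot: [-3.14, -0.0, 2.519]
contact_force: [0.0, 0.2, -1.6]
opening: 0.181
t 16.82 pos [552.1 280.1 297.6] rot [-3.14  -0.     2.519] F [ 0.   0.2 -1.6] M [ 0.17 -0.07 -0.04] op 0.181
turn [-0.0017 -0.      0.1105] shift [0.  0.1 0.6]
```

```bash
python3 -m creep '[[0,0,0.05,0,0,0,0.9],[0,0,0.04,0,0,0,0.9],[0,0,0.015,0,0,0,0.9],[0,0,0,0,0,0,0.9],[0,0,0,0,0,0,0.9]]'
python3 - <<'E'
from m import *
from go import *
rel([552.1,280.1,297],tool(48))
snap('scene','s10.png')
cv2.imwrite('pics/s10c.png',cv2.resize(cv2.imread('pics/s10.png')[190:310,345:505],None,fx=5,fy=5,interpolation=cv2.INTER_CUBIC))
E
```

```text
clock: 17.23
eef_pos: [552.0, 280.0, 297.6]
tcp_rot: [-3.14, 0.0, 2.42]
contact_force: [-0.5, 0.0, -1.2]
opening: 0.186
t 17.23 pos [552.  280.  297.6] rot [-3.14  0.    2.42] F [-0.5  0.  -1.2] M [ 0.11 -0.02 -0.06] op 0.186
turn [-0.0016  0.0001  0.0119] shift [-0.   0.2  0.6]
```

View pics/s10c.png

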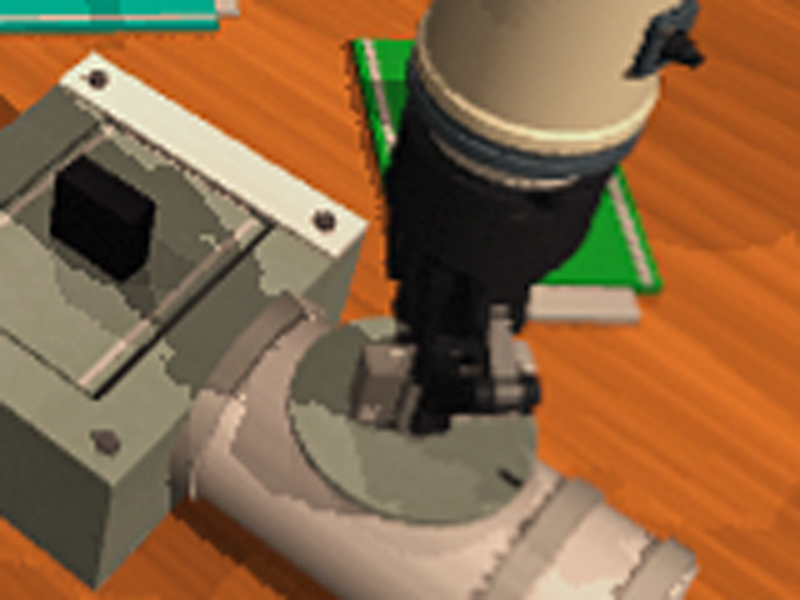

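The handle has turned with the gripper. By kinematics it is at about 44°, with the middle mark under its nose. I release and lift.

```bash
python3 -m creep '[[0,0,0,0,0,0,0.7],[0,0,0,0,0,0,0.5],[0,0,0,0,0,0,0.3],[0,0,0,0,0,0,0.2],[0,0,0,0,0,0,0.2],[0,0,0,0,0,-10,0.2],[0,0,0,0,0,-25,0.2],[0,0,0,0,0,-30,0.2],[0,0,0,0,0,-30,0.2],[0,0,0,0,0,-15,0.2]]'
python3 -m creep '[[0,0,0,0,-15,-15,0.2],[0,0,0,0,-30,-20,0.2],[0,0,0,0,-30,-20,0.2],[0,0,0,0,-30,-15,0.2],[0,0,0,0,-30,0,0.2],[0,0,0,0,-15,0,0.2],[0,0,0,0,0,0,0.2],[0,0,0,0,0,0,0.2]]'
python3 - <<'E'
from m import *
from go import *
snap('scene','s11.png');snap('top','t11.png')
print({k:np.round(v,3) for k,v in sense().items() if k in('clock','eef_pos','contact_force','opening')})
cv2.imwrite('pics/s11c.png',cv2.resize(cv2.imread('pics/s11.png')[190:310,305:465],None,fx=5,fy=5,interpolation=cv2.INTER_CUBIC))
E
```

```text
clock: 18.12
eef_pos: [551.0, 279.6, 410.1]
tcp_rot: [-3.132, -0.003, 2.425]
contact_force: [1.2, 0.2, -0.2]
opening: 0.803
clock: 18.78
eef_pos: [448.3, 162.9, 496.7]
tcp_rot: [3.136, 0.005, 2.427]
contact_force: [-0.6, -0.3, 0.4]
opening: 0.801
{'clock': np.float64(18.883), 'eef_pos': array([448.98 , 163.555, 496.173]), 'contact_force': array([ 0.765,  0.152, -0.225]), 'opening': np.float64(0.803)}
```

View pics/s11c.png

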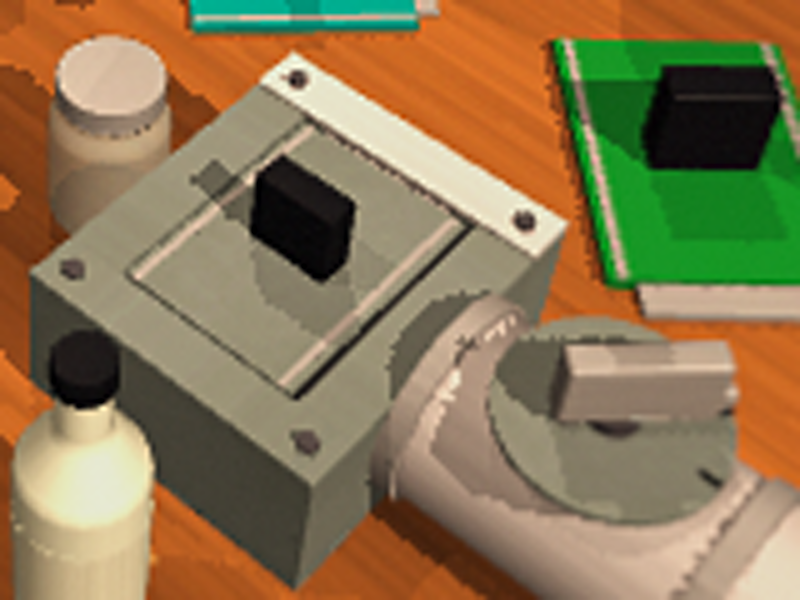

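View pics/s11.png

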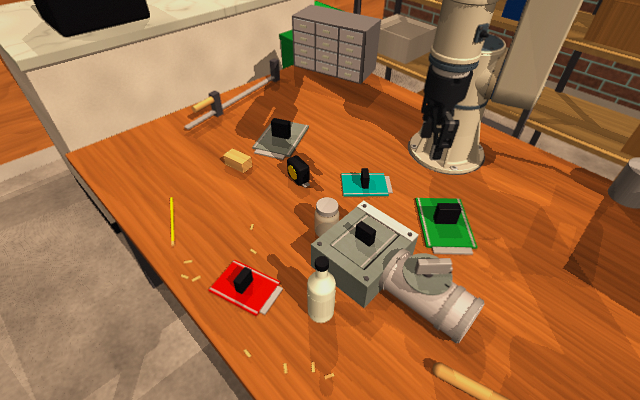

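Run:
```python
from m import *
from go import *
s=load('s11'); B=np.array([560.7,115.3,0]);Rz=Ro.from_euler('z',3,degrees=True)
f=lambda c,z:Rz.inv().apply(onz(s,un(c,5,305,190),z)-B).round(1)
h=f([(728,343),(736,366),(572,376),(560,348)],158);print('handle',h[:,:2].tolist(),h.mean(0))
a=(h[0]+h[1]-h[2]-h[3])/2; print('deg',np.degrees(np.arctan2(a[1],-a[0])),np.hypot(*a[:2]))
print('plate corners', f([(131,275),(293,397),(473,228)],86)[:,:2].tolist())
print('recess corner', f([(295,400)],88))
a=cv2.imread('pics/scene0.png').astype(int);b=cv2.imread('pics/s11.png').astype(int)
for n,(u,v) in dict(jar=(327,210),glue=(320,290),tape=(298,170),offcut=(237,160)).items():
    w=np.s_[v-12:v+12,u-14:u+14]
    p=cv2.phaseCorrelate(a[w].mean(2),b[w].mean(2)); print(n,np.round(p[0],2))
```

```text
handle [[-32.2, 189.9], [-24.1, 198.1], [26.6, 152.3], [18.1, 141.1]] [ -2.9  170.35 158.  ]
deg 43.12596005175536 69.19205156663588
plate corners [[68.0, -49.3], [69.2, 49.6], [-68.2, 51.3]]
recess corner [[71. 52. 88.]]
jar [ 0.32 -0.52]
glue [-0.02 -0.01]
tape [0.06 0.01]
offcut [-0.02  0.06]
```

Everything checks out: the plate corners are at ±68/±50 within 1.5 mm, the handle is at 43°, and the bystanders are unmoved. I'm handing in.

```bash
python3 -c "
from rig import *
job.sign_off()"
```

```text
the job is handed in; nothing more can be done
```

I closed the hatch, turned the damper to half open, let go, and handed the job in at about 19 s of the 59 s allowed. It gave no verdict.

**What I did:**
- I picked the smaller grey cover, gripped its bar and carried it over the box tilted by 20°.
- I slid its tab about 10 mm under the lip and swung it down in 5° stages while still holding it, then released it in the recess.
- I gripped the damper handle on its axis, turned it and let go.

**Last checks:**

| Check | Result |
|---|---|
| Cover position | Plate corners at x = ±68, y = ±50 mm in the box's frame, within 1.5 mm |
| Cover flatness | Within 0.2°, from the arm's pose just before release |
| Cover height | 79.8 mm against the nominal 80 mm, also from the arm's pose before release |
| Damper handle | 43° in the picture, 44° from the arm's pose |
| Bystanders | Shifted by at most 0.6 pixel against the first picture |
| Robot | Clear of everything, no contact force |

**Where measurements disagreed:**
- The handle started at about 8–13° rather than exactly shut.
- The cover's light stripe first looked like the plate's edge, but it is set in from it.
- A rough reading of the bar's top put it 4 mm towards +x. The plate corners, read more sharply, show the cover centred within about 1 mm.

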